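Lower the lid of the appliance tester shut on the fingers

ROBOT

A 6-joint arm with a two-finger parallel gripper is mounted at the origin on the work surface. World frame = base frame: x ahead of the robot, y to its left, z up, the work surface at z = 0. Lengths are in m, angles in degrees, forces in N, time in s.
With the tool pointing down it reaches from about 0.4 to 0.825 m from the base axis. Payload 7 kg.
Tool frame: the origin (TCP) lies midway between the tips of the shut fingers; the grasp point (between the pads) lies r.tcp_to_grasp behind it (r.tcp_to_grasp is the distance from the TCP to the grasp point, in m); x points along the fingers, y is the direction in which the jaws open and shut, and the axes are right-handed (so a half turn about x gives the same grasp; the last joint's range is limited). The gripper opens to 88 mm and grips with 3 to 60 N. Pads are 19 mm wide; open, the fingers measure 130 mm over their backs; the gripper's body (78 mm by 193 mm) begins 47 mm behind the grasp point.
Start: joints at [-53.623, 20.546, 0.682, 0, -70.136, -16.507], TCP at [0.229, -0.635, 0.227] pointing down, gripper open.
Joint ranges: [-176.03, 176.03], [-82.01, 121.73], [-58.28, 71.71], [-173.87, 95.51], [-174.79, -0.11], [-173.66, 173.66]. Speed limits (degrees/s): [136.94, 136.94, 172.46, 180, 180, 180].

INTERFACE

Orientations are given as [roll, pitch, yaw] about the fixed x, y, z axes, in that order (R = Rz(yaw) Ry(pitch) Rx(roll)).
In Python, from plant import r gives the robot as it stands.
- The arm moves only by the tool carry_out, never from a script. Its argument "moves" is a list of rows, each a list of 7 numbers: the shift along the world's x, y, z in mm, then the turn, a rotation vector about the world's x, y, z in rad, then the opening in per cent of the stroke, from 0 (shut) to 100 (fully open). In form: [[x, y, z, wx, wy, wz, claw], ...]. A call has 1 to 5 rows; each row is the pose to reach, as a shift and turn from the pose commanded when the call began; what a row does not reach only later rows make up. A row lasts 1/10 s, in which the tool goes at most 50 mm and 8.59 degrees, less where a joint would pass 70% of its speed; a pose out of reach is approached as far as the arm can. A call with a gripper value outside its range is refused whole. The fingers move at their own pace and stop on an object; "squeeze" is the grip in N (left out, the last holds). Time passes only in rows, so rows that repeat a pose let the fingers close. It gives the time, the measured TCP pose, the force and the opening at its end, in the units of the state.
- r.get_state(): the state, without advancing time (a new reading comes with each control period).
- r.capture(name): name is "scene" or "top"; returns the picture (480x640x3 uint8, blue, green, red); there is no depth.
- r.camera_params(name): a dict with "K" (3x3 intrinsics, pixels), "D" ([k1, k2, p1, p2, k3] as OpenCV has them; the pictures are not rectified), "rvec" (rotation vector, rad) and "tvec" (3), from world to camera coordinates, as OpenCV has them. Camera axes: x right, y down, z forward; pixel columns grow to the right and rows downward; lengths in m; the calibration is good to about 2 mm. A picture is of the moment at which its call begins. camera_params takes no time and is no camera call.
- r.close_job(): hands the job in, once; it reports no verdict.
The state is a dict: "time_s": time; "joints": joint angles; "qd": joint speeds; "joint_torque": joint torques, N m; "tcp_pos": TCP position; "eef_rot": TCP orientation; "contact_force": force on the tool from outside, world axes, zero at the start; "moment": the same for the moment, N m; "gripper_width": finger opening in m.
Only numpy, scipy, OpenCV 4.12 (cv2) and the standard library are available. Lean on these libraries where they do the work, as an engineer would, in place of code of your own. Each camera call takes 0.05 s, during which the arm holds its last target. There are 200 camera calls.

TASK

The lid of the appliance tester's carrying case stands open on its stiff hinges. With the fingertips tip it forward until it begins to fall by itself, catch it on the outside of the fingers under its front ledge well before it shuts, and lower it gently all the way down until it is fully shut, then take the hand away. Do not grip the lid or let it drop, and leave the case and everything else on the bench where it stands.

Things in the scene. Friction and masses are not known exactly. Their poses are not given: they have to be found in the camera images.
- case: the grey plastic carrying case of a portable appliance tester, loose on the bench, 3.2 kg with its lid. Base 200 mm deep (its x) by 280 mm wide (its y) by 95 mm high; origin at the centre of its underside, z up. Its front is its -x side, its hinge line runs along its y at the upper edge of its back (+x side). Ends the task where it began.
- lid (a joint): lid angle, rad: 0 shut, 1.57 upright, at most 1.85. Lid about 0.6 kg, balanced near 1.36; hinge friction (0.16 N m) holds it anywhere from about 1.12 to 1.6, where it starts. Pulled below about 1.0 it falls by itself, damped (0.59 N m s/rad): slowly at first (1.0 to 0.4 in about 1.5 to 2.5 s), landing at 0.6 to 0.9 rad/s if not held, which is too hard.
- lid_hinge (a point): middle of the hinge axis, at the back upper edge of the case, 95 mm above the bench. Turns with the lid.
- lid_ledge (a point): middle of the lower front edge of the lid's grip ledge, 224 mm from the hinge axis and level with it when shut; straight above it at 1.57. The ledge is 120 mm wide along the hinge, 10 mm thick (from this edge to the outside of the lid) and juts 24 mm over the base's front wall, so fingers under it can follow the lid down until shut. Below it only the folded handle, up to 45 mm high and 14 mm out.
- lid_shell: the grey outer shell of the lid: 200 mm (from the hinge) by 280 mm by 30 mm high, flat top outside, with the upper half of the ledge. Origin on the hinge axis; with the lid shut its axes are those of the case, x to the back, z up. When the lid is open the shell is its back, away from the front of the case.
- lid_lining: the black inner lining of the lid and the black rubber underside of the ledge: the side that faces down when the lid is shut, and faces the front of the case when the lid is upright. Same origin and axes as the shell.
- multimeter: bystander: orange hand multimeter lying flat, 85 x 170 x 44 mm; origin at the centre of its underside. Leave alone.
- screwdriver: bystander: screwdriver lying on the bench, 200 mm long along its x, handle to -x, up to about 30 mm high. Leave alone.
- oven_knob: bystander: black oven knob, 48 mm across, 30 mm high; origin at the centre of its underside. Leave alone.
- tape_roll: bystander: black roll of tape lying flat, 100 mm across, 19 mm high; origin at the centre of its underside. Leave alone.
- drum_bearing: bystander: steel ball bearing lying flat, 62 mm across, 16 mm high; origin at the centre of its underside. Leave alone.
- screw_jar: bystander: glass jar with steel cap, 66 mm across, 85 mm high; origin at the centre of its underside. Leave alone.
- toaster: bystander: metal toaster, 160 x 270 x 180 mm high, beyond the hinge side of the case; origin at the centre of its underside. Leave alone.

How it is judged:
By the outcome, as a careful person would: the job done as asked, in the order asked, and still so for the second after the job is handed in, with the robot touching nothing.
It also fails if it takes over 54 s, if anything falls off the work surface, if the arm or the gripper's body presses on something with over 40 N, if the wrist force passes 120 N, or if a joint passes its speed limit or range.

## Working session

There is one attempt and no reset: what is moved stays moved. The work goes in short steps, Python scripts to look and compute and a tool call to move; the robot and the scene stay as the last step left them, time stands still between calls to the robot, and variables do not carry over. Pictures are saved under pics/ and viewed, about 8 in all and at most 12, crops included, and the job is handed in when it is done.

Besides the shell and the picture viewer there is one more tool, called after "Emit:" as name(argument=value, ...) on one line, values as JSON. carry_out: Moves the arm, as the interface text tells. Its arguments: {"type":"object","properties":{"moves":{"type":"array"},"squeeze":{"type":"number"}},"required":["moves"]}

```bash
ls; mkdir -p pics; python3 - <<'E'
from plant import r
import cv2
for n in("scene","top"):
    cv2.imwrite(f"pics/{n}0.png",r.capture(n)); print(r.camera_params(n))
print(r.get_state(), r.tcp_to_grasp)
E
```

```text
pics
{'K': array([[535.75702431,   0.        , 316.64671274],
       [  0.        , 535.75702431, 239.43856922],
       [  0.        ,   0.        ,   1.        ]]), 'D': array([-0.04268302,  0.        ,  0.        ,  0.        ,  0.        ]), 'rvec': array([ 0.61367775,  2.82281657, -0.88480627]), 'tvec': array([ 0.52412787, -0.08753983,  1.46774552])}
{'K': array([[524.93065445,   0.        , 309.93428731],
       [  0.        , 524.93065445, 230.17634207],
       [  0.        ,   0.        ,   1.        ]]), 'D': array([-0.05463253,  0.        ,  0.        ,  0.        ,  0.        ]), 'rvec': array([ 2.20356178, -2.19256634,  0.07394059]), 'tvec': array([-0.06277031,  0.54064738,  1.39638294])}
{'time_s': 0.1, 'joints': array([-5.36248047e+01,  2.05876644e+01,  6.36864178e-01, -1.71589699e-02,
       -7.01344069e+01, -1.65074178e+01]), 'qd': array([ 0.13290424, -0.11652946,  0.13454662, -0.00021509,  0.05583294,
       -0.03964729]), 'joint_torque': array([-4.54158826e-04, -5.84162521e+01,  2.93749273e+01,  7.01536685e+00,
        1.01467530e-02, -9.03086902e-05]), 'tcp_pos': array([ 0.2292216 , -0.63441278,  0.22569802]), 'eef_rot': array([ 95.78859106,  89.91327898, 115.6505257 ]), 'contact_force': array([-0.18686003, -0.32430056,  0.00954114]), 'moment': array([ 0.03461546, -0.0335976 , -0.01679556]), 'gripper_width': 0.08774070939975735} 0.0188
```

View pics/scene0.png

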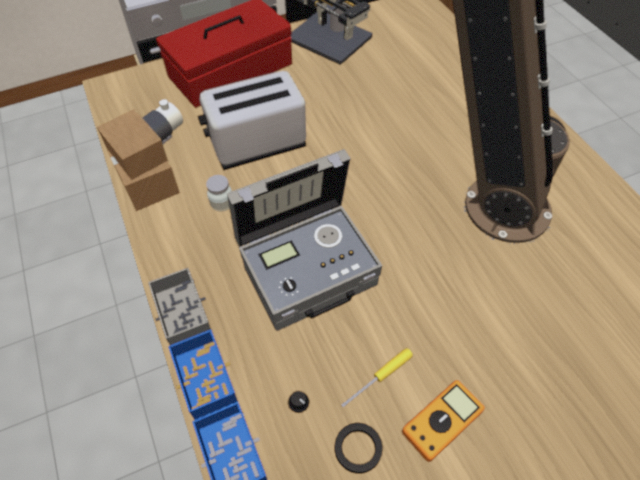

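View pics/top0.png

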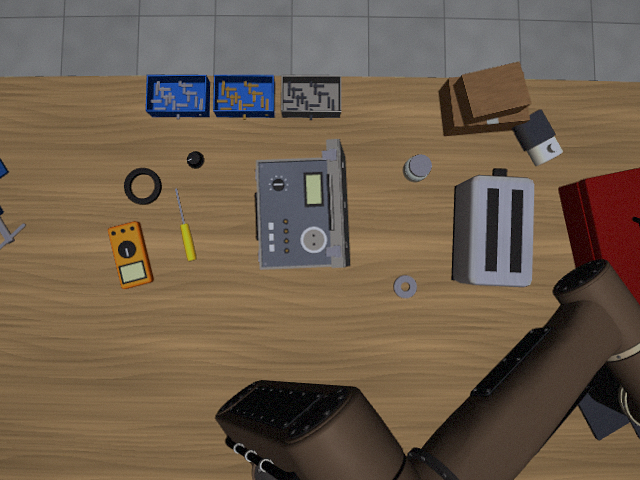

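```bash
cat > h.py <<'E'
from plant import r
import cv2, numpy as np
def px2z(n,uv,z):
    c=r.camera_params(n); R=cv2.Rodrigues(c["rvec"])[0]; o=-R.T@c["tvec"]
    p=cv2.undistortPoints(np.array(uv,float).reshape(-1,1,2),c["K"],c["D"])[:,0]
    d=np.c_[p,np.ones(len(p))]@R
    return o+d*((z-o[2])/d[:,2])[:,None]
def proj(n,P):
    c=r.camera_params(n); return cv2.projectPoints(np.array(P,float),c["rvec"],c["tvec"],c["K"],c["D"])[0][:,0]
E
python3 - <<'E'
from h import *
np.set_printoptions(precision=3,suppress=True)
print(px2z("top",[(257,162),(260,269),(328,160),(331,266)],.095))
print(proj("top",[(0,0,0),(.5,0,0)]), proj("scene",[(0,0,0)]))
print('obj',px2z("top",[(195,159),(143,186),(178,190),(192,260),(404,287),(417,163),(455,285),(455,183)],.02))
a=cv2.imread("pics/scene0.png")[140:330,210:400]; b=cv2.imread("pics/top0.png")[130:280,240:360]
cv2.imwrite("pics/c.png",np.hstack([cv2.resize(a,(400,400),interpolation=2),cv2.resize(b,(320,400),interpolation=2)]))
E
```

```text
[[ 0.71   0.077  0.095]
 [ 0.438  0.067  0.095]
 [ 0.717 -0.105  0.095]
 [ 0.446 -0.113  0.095]]
[[286.533 431.73 ]
 [287.672 245.447]] [[506.894 207.664]]
obj [[ 0.732  0.252  0.02 ]
 [ 0.658  0.391  0.02 ]
 [ 0.647  0.296  0.02 ]
 [ 0.459  0.255  0.02 ]
 [ 0.39  -0.313  0.02 ]
 [ 0.725 -0.35   0.02 ]
 [ 0.395 -0.45   0.02 ]
 [ 0.671 -0.453  0.02 ]]
```

View pics/c.png

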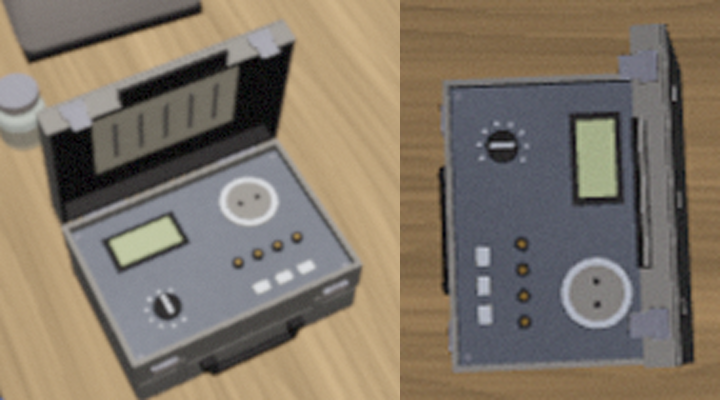

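```bash
cat >> h.py <<'E'
from scipy.spatial.transform import Rotation as Ro
YC=np.array([.9993,.0366,0]); XC=np.array([.0366,-.9993,0])
H=np.array([.583,-.128,.095])
def Rt(phi,s=1):
    x=np.cos(phi)*XC-np.array([0,0,np.sin(phi)]); y=s*YC
    return Ro.from_matrix(np.c_[x,y,np.cross(x,y)])
def cur():
    s=r.get_state(); return s, Ro.from_euler("xyz",s["eef_rot"],degrees=True)
def ledge(t): return H+.224*(-XC*np.cos(t)+np.array([0,0,np.sin(t)]))
E
python3 - <<'E'
from h import *
np.set_printoptions(precision=3,suppress=True)
s,R=cur(); print(R.as_matrix())
for q in(1,-1):print(q,(Rt(np.pi/3,q)*R.inv()).as_rotvec())
for t in (1.5,1.6): print(proj("top",[ledge(t)-.06*YC,ledge(t),ledge(t)+.06*YC]),proj("scene",[ledge(t)-.06*YC,ledge(t),ledge(t)+.06*YC]))
print(px2z("top",[(330,202.4)],.319))
E
```

```text
[[-0.001 -0.34   0.941]
 [ 0.001  0.941  0.34 ]
 [-1.     0.002 -0.   ]]
1 [-0.342 -0.503 -1.832]
-1 [-0.464  0.311  1.231]
[[337.163 230.978]
 [336.174 202.732]
 [335.183 174.682]] [[316.23  157.574]
 [290.794 166.998]
 [264.681 176.692]]
[[347.753 230.634]
 [346.731 202.389]
 [345.704 174.339]] [[311.607 150.648]
 [286.363 159.888]
 [260.454 169.392]]
[[ 0.583 -0.099  0.319]]
```

Emit:
carry_out(moves=[[20,40,40,0,0,0,0],[40,80,90,0,0,0,0],[60,120,140,0,0,0,0],[90,160,180,0,0,0,0],[110,200,210,0,0,0,0]])

```text
time_s: 0.6
tcp_pos: [0.316, -0.4752, 0.4001]
eef_rot: [-61.0, 90.0, -41.1]
contact_force: [1.1, -0.7, -0.3]
gripper_width: 0.0533
```

```bash
python3 - <<'E'
from h import *
np.set_printoptions(precision=3,suppress=True)
for t in (1.4,1.5,1.6):
  P=[H+.2*(-XC*np.cos(t)+np.array([0,0,np.sin(t)]))+q*YC for q in(.14,-.14)]
  print(t,proj("top",P).ravel(),proj("scene",P).ravel())
print("hinge",proj("top",[H+.14*YC,H-.14*YC]).ravel(),proj("scene",[H+.14*YC,H-.14*YC]).ravel())
s,R=cur()
for q in(1,-1):print(q,(Rt(np.pi/3,q)*R.inv()).as_rotvec(),s["tcp_pos"],s["joints"])
a=cv2.imread("pics/scene0.png")[150:250,220:360]; b=cv2.imread("pics/top0.png")[130:280,300:360]
cv2.imwrite("pics/c2.png",np.hstack([cv2.resize(a,(560,400),interpolation=2),cv2.resize(b,(240,600),interpolation=2)[:400]]))
cv2.imwrite("pics/c2.png",np.hstack([cv2.resize(a,(560,400),interpolation=2),cv2.resize(b,(160,400),interpolation=2)]))
E
```

```text
1.4 [324.898 140.653 329.27  268.961] [233.744 204.269 352.535 159.252]
1.5 [334.02  140.146 338.539 268.68 ] [230.111 196.891 348.278 152.623]
1.6 [343.17  139.848 347.828 268.38 ] [226.646 190.19  344.018 146.682]
hinge [335.118 157.674 338.964 267.165] [239.486 245.488 342.321 204.269]
1 [-0.34  -0.504 -1.832] [ 0.316 -0.475  0.4  ] [-36.731   7.073   4.885   0.001 -87.796 -33.43 ]
-1 [-0.463  0.313  1.231] [ 0.316 -0.475  0.4  ] [-36.731   7.073   4.885   0.001 -87.796 -33.43 ]
```

View pics/c2.png

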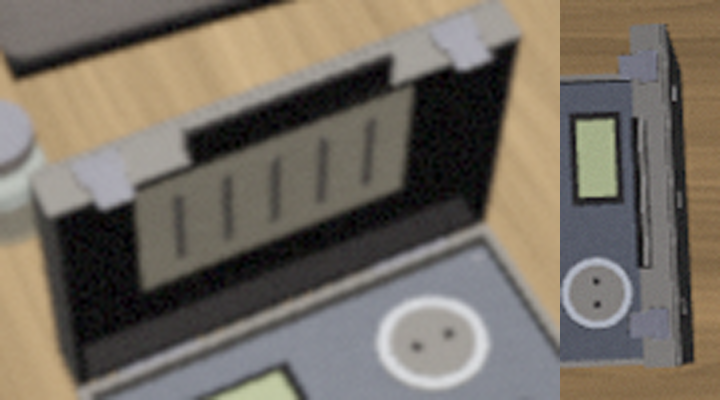

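Emit:
carry_out(moves=[[30,40,20,-0.05,0.03,0.13,0],[60,80,40,-0.1,0.06,0.26,0],[90,120,60,-0.15,0.1,0.39,0],[120,160,80,-0.2,0.13,0.52,0],[150,200,90,-0.24,0.16,0.64,0]])

```text
time_s: 1.1
tcp_pos: [0.4569, -0.2872, 0.4864]
eef_rot: [-161.7, 73.6, -104.6]
contact_force: [0.3, -1.3, 0.3]
gripper_width: 0.0132
```

```bash
cat > st.py <<'E'
from h import *
import sys
np.set_printoptions(precision=3,suppress=True)
s,R=cur(); phi=float(sys.argv[1])
print(s["time_s"],s["tcp_pos"],s["joints"],s["contact_force"],s["gripper_width"],"qd",abs(s["qd"]).max())
print("turn",(Rt(phi,-1)*R.inv()).as_rotvec(), "x",R.as_matrix()[:,0])
E
python3 st.py 1.047
```

```text
1.1 [ 0.457 -0.287  0.486] [  0.049   1.881   1.472  15.855 -93.703 -32.495] [ 0.258 -1.251  0.346] 0.013215896257523797 qd 66.71246008942342
turn [-0.223  0.153  0.584] x [-0.071 -0.273 -0.959]
```

Emit:
carry_out(moves=[[25,25,0,-0.05,0.03,0.13,0],[50,50,0,-0.1,0.06,0.26,0],[80,80,0,-0.15,0.1,0.39,0],[105,110,-10,-0.2,0.13,0.52,0],[125,125,-20,-0.22,0.15,0.58,0]])

```text
time_s: 1.6
tcp_pos: [0.5824, -0.1613, 0.4637]
eef_rot: [179.9, 60.1, -88.1]
contact_force: [-0.8, -0.3, -1.0]
gripper_width: 0.0004
```

```bash
python3 st.py 1.047
```

```text
1.6 [ 0.582 -0.161  0.464] [ 19.687   7.567  -3.959  28.293 -88.627 -20.981] [-0.799 -0.265 -1.022] 0.00037706123843896637 qd 16.5093339563529
turn [-0.003 -0.001  0.003] x [ 0.016 -0.497 -0.867]
```

Emit:
carry_out(moves=[[0,50,0,-0.12,0,0,0],[0,100,0,-0.24,-0.01,0,0],[0,150,0,-0.36,-0.01,0,0],[0,200,0,-0.48,-0.02,0,0],[5,250,0,-0.6,-0.02,0,0]])

```text
time_s: 2.1
tcp_pos: [0.5857, 0.0879, 0.4655]
eef_rot: [-179.5, 25.6, -88.1]
contact_force: [2.1, 0.2, 0.4]
gripper_width: 0.0005
```

```bash
python3 st.py 0.45
```

```text
2.1 [0.586 0.088 0.466] [  48.275   23.244   -6.874   41.548 -110.352  -50.94 ] [2.095 0.235 0.444] 0.00048142616327886056 qd 52.71204073391925
turn [0.003 0.007 0.007] x [ 0.03  -0.901 -0.432]
```

Emit:
carry_out(moves=[[0,30,-50,0,0,0,0],[0,50,-100,0,0,0,0],[0,60,-150,0,0,0,0],[0,60,-200,0,0,0,0],[0,60,-240,0,0,0,0]])

```text
time_s: 2.6
tcp_pos: [0.5862, 0.1461, 0.2248]
eef_rot: [-179.7, 25.9, -88.2]
contact_force: [1.3, 0.0, 0.4]
gripper_width: 0.0004
```

```bash
python3 st.py 0.45
```

```text
2.6 [0.586 0.146 0.225] [ 52.188  36.729 -14.337  35.16  -95.537 -66.589] [1.307 0.048 0.418] 0.0003625497105332413 qd 38.59810393747444
turn [-0.002  0.005  0.008] x [ 0.028 -0.899 -0.436]
```

Emit:
carry_out(moves=[[0,0,-40,0,0,0,0],[0,0,-80,0,0,0,0],[0,0,-110,0,0,0,0],[0,-20,-140,0,0,0,0],[0,-25,-145,0,0,0,0]])

```text
time_s: 3.1
tcp_pos: [0.5846, 0.1178, 0.0792]
eef_rot: [180.0, 25.6, -88.5]
contact_force: [-0.5, -0.7, 0.0]
gripper_width: 0.0007
```

```bash
python3 st.py 0.45; python3 - <<'E'
from h import *
a=r.capture("scene"); b=r.capture("top")
cv2.imwrite("pics/d.png",np.hstack([a[120:420,180:480],cv2.resize(b[120:300,180:400],(480,393))[:300]]))
E
```

```text
3.1 [0.585 0.118 0.079] [ 50.635  45.441 -20.789  36.447 -83.075 -74.598] [-0.509 -0.686  0.009] 0.0006831060901770782 qd 3.907492155386384
turn [0.003 0.    0.011] x [ 0.023 -0.901 -0.432]
```

View pics/d.png

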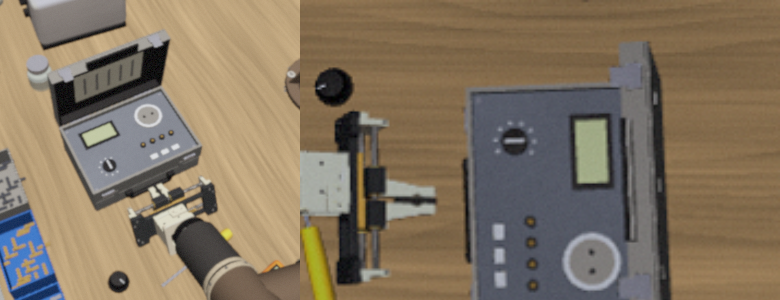

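Emit:
carry_out(moves=[[0,20,40,0,0,0,0],[0,30,90,0,0,0,0],[0,30,140,0,0,0,0],[0,30,190,0,0,0,0],[0,30,240,0.05,0,0,0]])

```text
time_s: 3.7
tcp_pos: [0.5858, 0.1514, 0.3244]
eef_rot: [-179.6, 28.7, -88.1]
contact_force: [1.3, 0.7, 0.2]
gripper_width: 0.0008
```

Emit:
carry_out(moves=[[0,-10,50,0.1,0,0,0],[0,-40,90,0.2,0,0,0],[0,-80,120,0.3,0,0,0],[0,-130,130,0.4,0.01,0,0],[0,-180,130,0.5,0.02,0,0]])

```text
time_s: 4.2
tcp_pos: [0.5857, -0.0286, 0.4568]
eef_rot: [-179.1, 57.8, -87.6]
contact_force: [2.2, -0.3, -0.9]
gripper_width: 0.0001
```

Emit:
carry_out(moves=[[0,-50,0,0.05,0,0,0],[0,-100,0,0.05,0,0,0],[0,-140,0,0.05,0,0,0],[0,-150,0,0.05,0,0,0],[0,-150,-10,0.05,0,0,0]])

```text
time_s: 4.7
tcp_pos: [0.5856, -0.1791, 0.4447]
eef_rot: [-179.2, 60.3, -87.9]
contact_force: [0.5, 0.6, -0.2]
gripper_width: 0.0005
```

```bash
python3 st.py 1.047
```

```text
4.7 [ 0.586 -0.179  0.445] [ 17.708   7.805  -6.022  28.583 -85.525 -21.083] [ 0.469  0.643 -0.228] 0.00045119432850758407 qd 13.866750179470271
turn [-0.006  0.007  0.012] x [ 0.018 -0.495 -0.869]
```

Emit:
carry_out(moves=[[0,-10,-40,0,0,0,0],[0,-10,-80,0,0,0,0],[0,-10,-120,0,0,0,0],[0,-10,-137,0,0,0,0],[0,10,-137,0,0,0,0]])

```text
time_s: 5.2
tcp_pos: [0.5844, -0.1673, 0.3016]
eef_rot: [179.6, 60.2, -88.9]
contact_force: [0.1, -0.1, 0.0]
gripper_width: 0.0005
```

Emit:
carry_out(moves=[[0,10,0,0,0,0,0],[0,20,0,0,0,0,0],[0,27,0,0,0,0,0],[0,34,0,0,0,0,0],[0,40,0,0,0,0,0]])

```text
time_s: 5.7
tcp_pos: [0.5863, -0.1268, 0.3047]
eef_rot: [-179.8, 60.3, -88.3]
contact_force: [-0.5, -0.3, 0.2]
gripper_width: 0.0004
```

```bash
python3 st.py 1.047; python3 - <<'E'
from h import *
a=r.capture("scene"); b=r.capture("top")
cv2.imwrite("pics/e.png",np.hstack([cv2.resize(a[130:280,210:380],(453,400)),cv2.resize(b[130:280,240:360],(320,400))]))
E
```

```text
5.7 [ 0.586 -0.127  0.305] [ 22.662  10.831 -19.844  28.949 -73.1   -33.131] [-0.487 -0.315  0.206] 0.0004056165331235672 qd 5.702339427048352
turn [-0.005  0.002  0.01 ] x [ 0.015 -0.496 -0.868]
```

View pics/e.png

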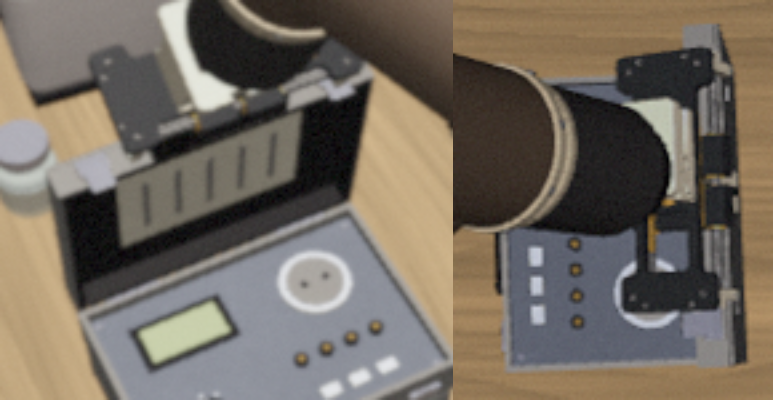

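Emit:
carry_out(moves=[[0,7,-1,0,0,0,0],[0,15,-3,0,0,0,0],[0,24,-5,0,0,0,0],[0,33,-8,0,0,0,0],[0,42,-11,0,0,0,0]])

```text
time_s: 6.3
tcp_pos: [0.5858, -0.0853, 0.2948]
eef_rot: [-179.9, 60.1, -88.4]
contact_force: [-8.4, 0.4, 16.1]
gripper_width: 0.0003
```

Emit:
carry_out(moves=[[0,8,-3,0,0,0,0],[0,16,-6,0,0,0,0],[0,23,-9,0,0,0,0],[0,29,-12,0,0,0,0],[0,35,-15,0,0,0,0]])

```text
time_s: 6.8
tcp_pos: [0.5843, -0.0506, 0.2832]
eef_rot: [-179.9, 60.0, -88.4]
contact_force: [-27.5, 14.2, 38.4]
gripper_width: 0.0005
```

```bash
python3 st.py 1.047; python3 - <<'E'
from h import *
a=r.capture("scene"); b=r.capture("top")
cv2.imwrite("pics/f.png",np.hstack([cv2.resize(a[130:280,210:380],(453,400)),cv2.resize(b[130:280,240:360],(320,400))]))
for t in (1.2,1.1,1,.9):
  P=[H+.2*(-XC*np.cos(t)+np.array([0,0,np.sin(t)]))+q*YC for q in(.14,-.14)]
  print(t,((proj("top",P)-[240,130])*2.667+[453,0]).ravel().round(),((proj("scene",P)-[210,130])*2.667).ravel().round())
E
```

```text
6.8 [ 0.584 -0.051  0.283] [ 30.097  12.702 -19.745  27.077 -74.737 -39.923] [-27.469  14.248  38.39 ] 0.00045731733498020644 qd 5.624737238971064
turn [-0.     0.001  0.011] x [ 0.014 -0.5   -0.866]
1.2 [632.  33. 643. 372.] [ 84. 242. 402. 118.]
1.1 [611.  35. 621. 372.] [ 94. 265. 412. 140.]
1 [590.  39. 600. 373.] [104. 289. 422. 162.]
0.9 [571.  42. 581. 373.] [114. 313. 431. 185.]
```

View pics/f.png

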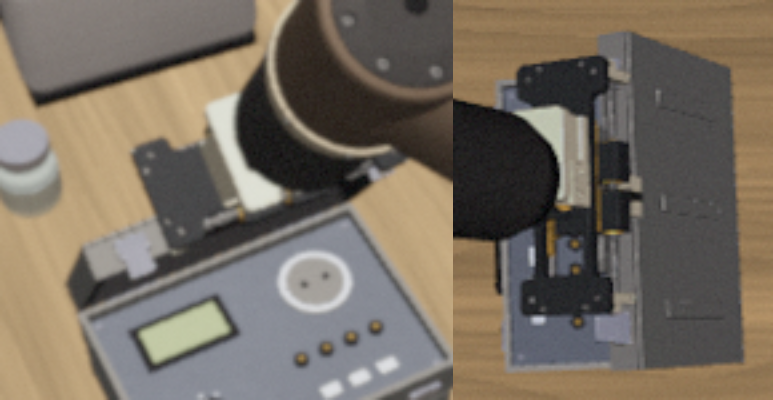

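Emit:
carry_out(moves=[[0,0,4,0,0,0,0],[0,0,8,0,0,0,0],[0,0,12,0,0,0,0]])

```text
time_s: 7.2
tcp_pos: [0.5863, -0.0499, 0.29]
eef_rot: [-179.9, 60.3, -88.3]
contact_force: [-0.3, -0.4, 0.3]
gripper_width: 0.0005
```

Emit:
carry_out(moves=[[0,0,0,0.1,0,0,0],[0,0,0,0.2,0,0,0],[0,5,-2,0.25,0.01,0,0],[0,10,-4,0.25,0.01,0,0]])

```text
time_s: 7.6
tcp_pos: [0.5868, -0.0411, 0.287]
eef_rot: [179.9, 74.7, -88.7]
contact_force: [0.2, -0.0, 0.6]
gripper_width: 0.0002
```

```bash
cat > cap.py <<'E'
from h import *
import sys
a=r.capture("scene"); b=r.capture("top")
cv2.imwrite(f"pics/{sys.argv[1]}.png",np.hstack([cv2.resize(a[130:280,210:380],(453,400)),cv2.resize(b[130:280,240:360],(320,400))]))
s=r.get_state(); print(s["time_s"],s["tcp_pos"],s["contact_force"])
E
python3 cap.py g
```

```text
7.7 [ 0.58621082 -0.04049456  0.28570171] [ 0.02798981 -0.09280025 -0.08299862]
```

View pics/g.png

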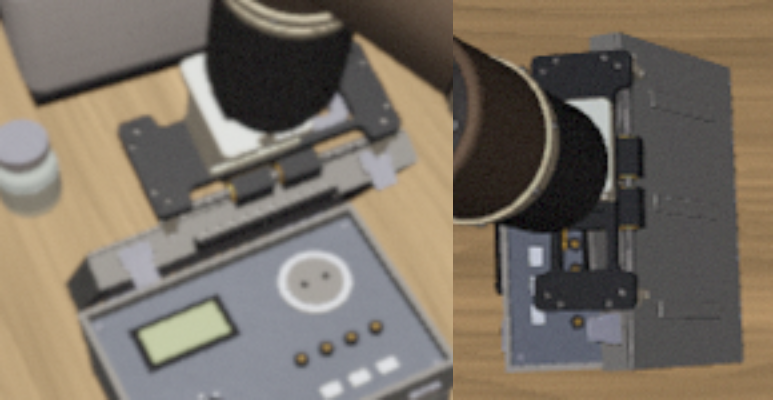

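Emit:
carry_out(moves=[[0,4,-2,0,0,0,0],[0,9,-5,0,0,0,0],[0,14,-8,0,0,0,0],[0,19,-10,0,0,0,0]])

```text
time_s: 8.1
tcp_pos: [0.586, -0.0208, 0.2758]
eef_rot: [179.4, 74.6, -89.0]
contact_force: [0.4, -0.0, -1.0]
gripper_width: 0.0
```

```bash
python3 - <<'E'
from h import *
# lid shell brightness profile along row near lid's lower end in top view
im=cv2.cvtColor(r.capture("top"),6); g=cv2.cvtColor(cv2.imread("pics/top0.png"),6)
im2=cv2.cvtColor(r.capture("top"),6)
for rr in (262,264): print(im[rr,296:350].tolist()); print(im2[rr,296:350].tolist())
for t in (1.1,1,.9,.8): print(t,proj("top",[H+.2*(-XC*np.cos(t)+np.array([0,0,np.sin(t)]))-.14*YC,H+.2*(-XC*np.cos(t)+np.array([0,0,np.sin(t)]))+.03*(XC*np.sin(t)+np.array([0,0,np.cos(t)]))-.14*YC]).ravel().round(1))
print(r.get_state()["contact_force"],r.get_state()["tcp_pos"])
E
```

```text
[102, 107, 108, 109, 85, 127, 119, 80, 84, 83, 87, 83, 90, 83, 83, 85, 87, 84, 86, 86, 82, 85, 83, 87, 86, 85, 82, 85, 88, 81, 85, 82, 87, 84, 86, 83, 84, 82, 87, 77, 84, 85, 86, 83, 81, 84, 85, 81, 83, 84, 83, 82, 91, 115]
[106, 102, 104, 102, 118, 108, 84, 82, 88, 87, 86, 86, 84, 85, 86, 84, 83, 86, 85, 86, 84, 84, 90, 81, 85, 87, 87, 89, 86, 86, 88, 84, 87, 88, 84, 86, 87, 86, 85, 88, 87, 83, 84, 83, 89, 82, 82, 82, 84, 85, 84, 83, 110, 130]
[108, 102, 106, 106, 86, 116, 110, 80, 85, 88, 85, 85, 86, 85, 89, 86, 83, 86, 84, 87, 87, 85, 90, 83, 86, 86, 87, 83, 85, 88, 87, 82, 87, 86, 91, 86, 83, 84, 85, 84, 85, 81, 88, 84, 87, 85, 82, 88, 87, 82, 84, 84, 107, 127]
[104, 109, 104, 104, 110, 107, 92, 89, 84, 82, 88, 87, 86, 84, 88, 83, 86, 91, 84, 84, 83, 86, 85, 83, 85, 85, 87, 82, 82, 87, 82, 85, 85, 85, 87, 85, 87, 84, 85, 85, 84, 80, 89, 87, 81, 84, 85, 87, 88, 83, 87, 88, 100, 124]
1.1 [303.  269.6 315.3 269.4]
1 [295.1 269.8 306.6 269.6]
0.9 [287.9 269.9 298.4 269.8]
0.8 [281.5 270.  290.8 269.9]
[ 0.41378647 -0.15923092  0.04038089] [ 0.58612521 -0.02060554  0.27584384]
```

Emit:
carry_out(moves=[[0,0,45,0,0,0,0],[0,25,80,-0.1,0,0,0],[0,70,90,-0.24,-0.01,0,0],[0,118,80,-0.38,-0.01,0,0],[0,160,55,-0.52,-0.02,0,0]])

```text
time_s: 8.7
tcp_pos: [0.5873, 0.1414, 0.3348]
eef_rot: [-179.0, 44.7, -87.6]
contact_force: [3.0, -0.2, -0.8]
gripper_width: 0.0005
```

```bash
python3 st.py 0.5; python3 - <<'E'
from h import *
im=cv2.cvtColor(r.capture("top"),6);
print(im[262,270:310].tolist())
for t in (.8,.7,.6): print(t,ledge(t),proj("top",[H+.2*(-XC*np.cos(t)+np.array([0,0,np.sin(t)]))+.03*(XC*np.sin(t)+np.array([0,0,np.cos(t)]))-.14*YC]).ravel().round(1))
E
```

```text
8.7 [0.587 0.141 0.335] [ 49.102  23.348  -6.61   29.28  -95.551 -54.394] [ 3.041 -0.168 -0.822] 0.0004729747216155333 qd 61.77706875855818
turn [-0.281  0.003  0.006] x [ 0.029 -0.71  -0.704]
[91, 85, 88, 88, 85, 89, 87, 87, 91, 87, 91, 86, 86, 86, 84, 84, 88, 87, 87, 87, 90, 60, 104, 102, 80, 84, 82, 79, 85, 84, 83, 86, 85, 83, 81, 84, 83, 81, 82, 84]
0.8 [0.57728812 0.02795306 0.25568776] [290.8 269.9]
0.7 [0.57672952 0.04320472 0.23930476] [283.8 270. ]
0.6 [0.57623357 0.05674577 0.22147991] [277.7 270.1]
```

Emit:
carry_out(moves=[[0,5,-48,-0.14,0,0,0],[0,5,-97,-0.26,0,0,0],[0,-5,-141,-0.28,0,0,0],[0,-45,-145,-0.28,0,0,0],[0,-80,-145,-0.28,0,0,0]])

```text
time_s: 9.25
tcp_pos: [0.5856, 0.0578, 0.1829]
eef_rot: [179.4, 28.5, -88.6]
contact_force: [1.0, 0.1, 0.7]
gripper_width: 0.0005
```

```bash
python3 st.py 0.5; python3 - <<'E'
from h import *
im=cv2.cvtColor(r.capture("top"),6);
print(im[262,260:300].tolist())
E
python3 cap.py i
```

```text
9.25 [0.586 0.058 0.183] [ 46.462  34.112 -24.535  38.529 -85.226 -67.776] [0.961 0.093 0.671] 0.0005355210610282005 qd 32.95161146320848
turn [ 0.003 -0.009  0.008] x [ 0.021 -0.879 -0.477]
[135, 110, 93, 88, 97, 99, 92, 88, 89, 94, 92, 95, 92, 88, 82, 78, 80, 76, 83, 66, 106, 110, 95, 96, 94, 93, 96, 96, 94, 96, 97, 93, 96, 98, 94, 100, 95, 97, 94, 96]
9.4 [0.58572133 0.0565225  0.18612398] [-0.4647782   0.48857924 -0.51596457]
```

View pics/i.png

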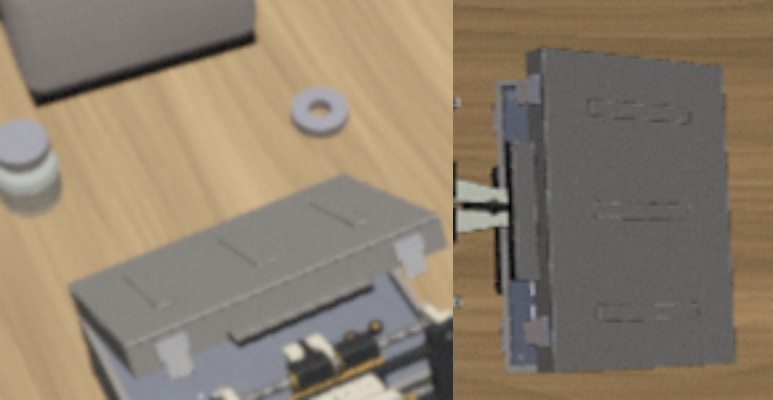

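Emit:
carry_out(moves=[[0,-7,-6,0,0,0,0],[0,-12,-8,0,0,0,0]])

```text
time_s: 9.6
tcp_pos: [0.5864, 0.0468, 0.1778]
eef_rot: [179.8, 28.8, -88.5]
contact_force: [-0.7, 5.3, -3.2]
gripper_width: 0.0004
```

```bash
cat > e.py <<'E'
from h import *
im=cv2.cvtColor(r.capture("top"),6).astype(int)
row=im[258:265,245:300].mean(0); e=np.abs(np.diff(row)); print(245+np.argsort(e)[-4:], row.round().astype(int).tolist())
s=r.get_state(); print(s["time_s"],s["tcp_pos"].round(4),s["contact_force"].round(1))
for t in (.6,.5,.4,.3,.2,.1,0): print(t,ledge(t).round(3),proj("top",[H+.2*(-XC*np.cos(t)+np.array([0,0,np.sin(t)]))+.03*(XC*np.sin(t)+np.array([0,0,np.cos(t)]))-.135*YC]).ravel().round(1))
E
python3 e.py
```

```text
[266 270 261 260] [115, 115, 115, 114, 116, 115, 115, 115, 116, 115, 114, 115, 114, 116, 125, 131, 105, 84, 93, 96, 102, 92, 77, 83, 85, 78, 98, 110, 102, 103, 103, 103, 102, 103, 102, 103, 103, 101, 103, 102, 104, 102, 102, 103, 103, 103, 104, 101, 103, 104, 103, 103, 103, 103, 102]
9.65 [0.5862 0.0463 0.1775] [ 1.2 -1.4 -2.4]
0.6 [0.576 0.057 0.221] [277.6 267.9]
0.5 [0.576 0.068 0.202] [272.3 268. ]
0.4 [0.575 0.078 0.182] [267.8 268. ]
0.3 [0.575 0.086 0.161] [264.3 268. ]
0.2 [0.575 0.091 0.14 ] [261.6 268. ]
0.1 [0.575 0.095 0.117] [259.8 268. ]
0 [0.575 0.096 0.095] [258.8 267.9]
```

Emit:
carry_out(moves=[[0,0,0,0,0,0,0],[0,0,0,0,0,0,0],[0,0,0,0,0,0,0]])

```text
time_s: 9.95
tcp_pos: [0.5861, 0.0468, 0.1781]
eef_rot: [179.8, 28.8, -88.5]
contact_force: [0.2, -1.0, -4.0]
gripper_width: 0.0005
```

```bash
python3 e.py|head -2; python3 cap.py j
```

```text
[265 261 270 260] [115, 113, 114, 113, 115, 116, 116, 115, 116, 115, 115, 115, 114, 116, 124, 132, 107, 85, 93, 96, 102, 89, 77, 82, 86, 76, 98, 108, 102, 103, 103, 103, 102, 103, 104, 103, 102, 102, 102, 102, 103, 103, 102, 102, 103, 103, 104, 102, 103, 104, 103, 103, 103, 103, 103]
10.0 [0.5861 0.0467 0.1781] [-0.5 -0.5 -3.2]
10.1 [0.58614055 0.04670274 0.17824816] [-1.43966225 -0.52162926 -3.37200246]
```

View pics/j.png

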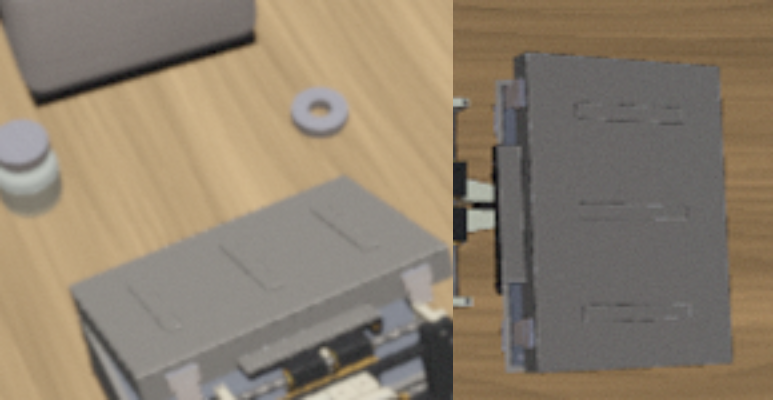

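Emit:
carry_out(moves=[[0,2,-3,0,0,0,0],[0,4,-7,0,0,0,0],[0,6,-11,0,0,0,0],[0,8,-14,0,0,0,0],[0,11,-18,0,0,0,0]])

```text
time_s: 10.6
tcp_pos: [0.5862, 0.0577, 0.1601]
eef_rot: [179.8, 28.7, -88.5]
contact_force: [-0.3, -1.2, -1.1]
gripper_width: 0.0004
```

Emit:
carry_out(moves=[[0,2,-4,0,0,0,0],[0,4,-8,0,0,0,0],[0,6,-12,0,0,0,0],[0,8,-16,0,0,0,0],[0,10,-20,0,0,0,0]])

```text
time_s: 11.1
tcp_pos: [0.5862, 0.0677, 0.14]
eef_rot: [179.8, 28.7, -88.5]
contact_force: [0.2, 0.8, -1.1]
gripper_width: 0.0004
```

```bash
python3 e.py|head -2
```

```text
[264 261 260 263] [114, 113, 113, 112, 114, 114, 113, 114, 114, 113, 115, 113, 111, 106, 111, 104, 86, 70, 78, 103, 113, 111, 112, 111, 111, 110, 111, 111, 110, 112, 112, 110, 112, 112, 112, 111, 110, 111, 110, 110, 111, 111, 112, 110, 110, 110, 110, 110, 110, 110, 111, 111, 110, 110, 110]
11.15 [0.5862 0.0679 0.1395] [ 0.1  0.3 -3.2]
```

Following well (edge near 264, i.e. about 0.3 rad, 3 N carried).

Emit:
carry_out(moves=[[0,2,-4,0,0,0,0],[0,4,-8,0,0,0,0],[0,6,-12,0,0,0,0],[0,8,-16,0,0,0,0],[0,9,-19,0,0,0,0]])

```text
time_s: 11.65
tcp_pos: [0.5862, 0.0767, 0.121]
eef_rot: [179.8, 28.7, -88.5]
contact_force: [-0.7, -0.2, -1.8]
gripper_width: 0.0005
```

Emit:
carry_out(moves=[[0,2,-4,0,0,0,0],[0,4,-8,0,0,0,0],[0,5,-11,0,0,0,0],[0,6,-14,0,0,0,0],[0,7,-17,0,0,0,0]])

```text
time_s: 12.15
tcp_pos: [0.5862, 0.0836, 0.1041]
eef_rot: [179.8, 28.7, -88.5]
contact_force: [-0.3, -1.2, -1.5]
gripper_width: 0.0005
```

Emit:
carry_out(moves=[[0,0,-3,0,0,0,0],[0,1,-6,0,0,0,0],[0,1,-8,0,0,0,0],[0,1,-10,0,0,0,0],[0,1,-12,0,0,0,0]])

```text
time_s: 12.65
tcp_pos: [0.5864, 0.0849, 0.0922]
eef_rot: [179.8, 28.8, -88.5]
contact_force: [-1.1, 3.6, -2.1]
gripper_width: 0.0002
```

```bash
python3 e.py|head -2
```

```text
[260 257 258 259] [110, 111, 110, 110, 110, 113, 112, 112, 110, 111, 112, 111, 113, 100, 113, 128, 124, 124, 125, 124, 126, 124, 123, 125, 125, 124, 125, 123, 123, 124, 124, 124, 123, 124, 125, 125, 122, 124, 124, 124, 124, 124, 122, 124, 122, 123, 124, 123, 123, 123, 123, 123, 123, 124, 123]
12.7 [0.5863 0.0849 0.0919] [-1.5  4.4 -2.5]
```

Emit:
carry_out(moves=[[0,2,-1,0,0,0,0],[0,4,-2,0,0,0,0],[0,4,-4,0,0,0,0],[0,4,-6,0,0,0,0]])

```text
time_s: 13.1
tcp_pos: [0.5863, 0.0887, 0.0862]
eef_rot: [179.8, 28.8, -88.5]
contact_force: [-1.0, 2.0, -1.4]
gripper_width: 0.0005
```

```bash
python3 e.py|head -2
```

```text
[255 257 258 259] [111, 110, 110, 111, 110, 112, 110, 111, 111, 112, 111, 114, 113, 108, 116, 125, 125, 125, 124, 124, 124, 124, 124, 124, 124, 125, 124, 126, 126, 124, 124, 124, 124, 125, 123, 126, 124, 125, 124, 123, 126, 126, 124, 124, 126, 124, 124, 124, 125, 124, 124, 124, 124, 125, 123]
13.15 [0.5862 0.0887 0.0859] [-2.   2.5 -3.5]
```

Emit:
carry_out(moves=[[0,0,-1,0,0,0,0],[0,0,-2,0,0,0,0],[0,0,-3,0,0,0,0],[0,0,-4,0,0,0,0],[0,0,-5,0,0,0,0]])

```text
time_s: 13.65
tcp_pos: [0.5863, 0.0887, 0.0813]
eef_rot: [179.8, 28.8, -88.5]
contact_force: [-1.3, 3.6, -1.2]
gripper_width: 0.0001
```

Emit:
carry_out(moves=[[0,0,-1,0,0,0,0],[0,0,-2,0,0,0,0],[0,0,-3,0,0,0,0],[0,0,-3,0,0,0,0],[0,0,-3,0,0,0,0]])

```text
time_s: 14.15
tcp_pos: [0.5863, 0.0887, 0.0782]
eef_rot: [179.8, 28.8, -88.5]
contact_force: [-1.3, 4.2, -3.1]
gripper_width: 0.0004
```

```bash
python3 e.py|head -2; python3 cap.py k
```

```text
[249 291 257 258] [110, 110, 110, 110, 110, 112, 111, 111, 110, 111, 111, 111, 111, 115, 124, 126, 124, 123, 125, 125, 125, 124, 124, 123, 125, 124, 124, 124, 124, 125, 124, 124, 124, 124, 124, 124, 124, 125, 125, 125, 125, 124, 126, 125, 124, 124, 126, 123, 125, 124, 123, 124, 124, 124, 124]
14.2 [0.5863 0.0887 0.0782] [-1.4  4.5 -2.2]
14.3 [0.58630352 0.08870134 0.07824723] [-1.46358394  5.6199779  -3.63694559]
```

View pics/k.png

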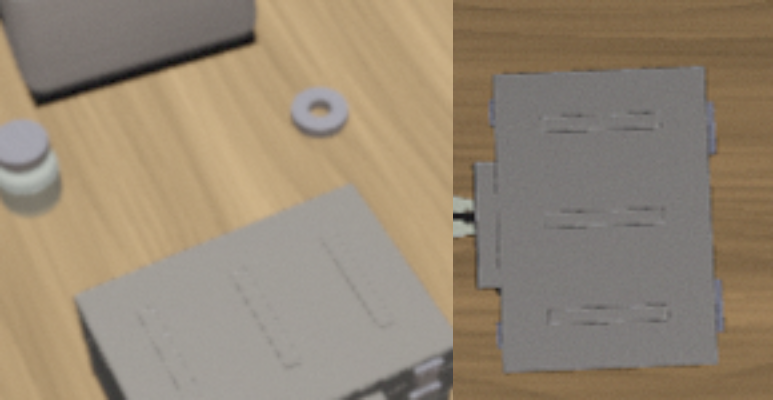

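Emit:
carry_out(moves=[[0,1,-1,0,0,0,0],[0,2,-2,0,0,0,0],[0,3,-3,0,0,0,0],[0,3,-4,0,0,0,0]])

```text
time_s: 14.7
tcp_pos: [0.5862, 0.0912, 0.0746]
eef_rot: [179.8, 28.7, -88.6]
contact_force: [-0.3, -1.1, -0.9]
gripper_width: 0.0003
```

```bash
python3 - <<'E'
from h import *
s=r.get_state();print(s["contact_force"],s["tcp_pos"])
f=lambda u,v:(240+(u-453)/2.667,130+v/2.667)
print("ledge top",px2z("top",[f(475,163),f(479,288)],.105))
print("lid top corners",px2z("top",[f(494,74),f(503,373),f(703,67),f(718,363)],.125))
print(H-.2*XC+.14*YC,H-.2*XC-.14*YC,H+.14*YC,H-.14*YC)
E
```

```text
[-0.30242567 -1.06442475 -0.86079768] [0.58618187 0.09124247 0.07461145]
ledge top [[0.63402076 0.09738292 0.105     ]
 [0.51542141 0.09222205 0.105     ]]
lid top corners [[ 0.71553654  0.0784664   0.125     ]
 [ 0.43594087  0.06708229  0.125     ]
 [ 0.72344505 -0.11765083  0.125     ]
 [ 0.4461251  -0.13211761  0.125     ]]
[0.715582 0.076984 0.095   ] [0.435778 0.066736 0.095   ] [ 0.722902 -0.122876  0.095   ] [ 0.443098 -0.133124  0.095   ]
```

Emit:
carry_out(moves=[[0,1,-2,0,0,0,0],[0,2,-4,0,0,0,0],[0,10,-6,0,0,0,0],[0,22,-8,0,0,0,0],[0,40,-8,0,0,0,0]])

```text
time_s: 15.2
tcp_pos: [0.5861, 0.1321, 0.0662]
eef_rot: [179.7, 28.7, -88.6]
contact_force: [0.6, -0.5, 0.6]
gripper_width: 0.0005
```

Emit:
carry_out(moves=[[0,10,30,0,0,0,0],[0,20,70,0,0,0,0],[0,20,110,0,0,0,0],[0,20,150,0,0,0,0],[0,20,160,0,0,0,0]])

```text
time_s: 15.7
tcp_pos: [0.5872, 0.1537, 0.2304]
eef_rot: [-179.9, 29.0, -88.3]
contact_force: [0.1, 0.8, -0.8]
gripper_width: 0.0004
```

Emit:
carry_out(moves=[[0,0,0,0,0,0,0],[0,0,0,0,0,0,0],[0,0,0,0,0,0,0]])

```text
time_s: 16.0
tcp_pos: [0.5859, 0.1515, 0.225]
eef_rot: [179.7, 28.6, -88.6]
contact_force: [-0.2, -0.6, -0.8]
gripper_width: 0.0
```

```bash
python3 - <<'E'
from h import *
a=r.capture("scene"); b=r.capture("top")
cv2.imwrite("pics/l.png",np.hstack([cv2.resize(a,(400,300)),cv2.resize(b,(400,300))]))
s=r.get_state();print(s["contact_force"],s["tcp_pos"])
# change of top view against the first picture, outside lid and arm
d=cv2.absdiff(b,cv2.imread("pics/top0.png")).max(2)
for n,(x,y) in dict(jar=(417,167),bearing=(404,287),toaster=(493,232),knob=(195,159),tape=(143,186),meter=(130,255),driver=(187,240),casefront=(257,215)).items(): print(n,int((d[y-15:y+15,x-15:x+15]>40).sum()))
print(px2z("top",[(248.3,190)],.105))
E
```

```text
[ 0.11065969  0.43733211 -0.18969244] [0.58599696 0.15139971 0.22516864]
jar 0
bearing 0
toaster 0
knob 150
tape 401
meter 0
driver 393
casefront 260
[[0.63686589 0.09728872 0.105     ]]
```

View pics/l.png

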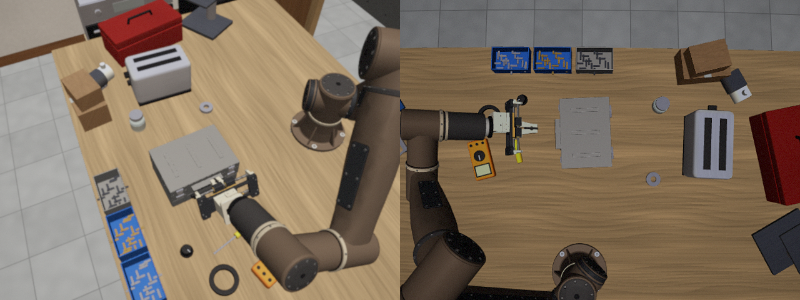

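```bash
python3 -c "
from plant import r
print(r.close_job())"
```

```text
the job is handed in; nothing more can be done
None
```

The lid is fully shut and the hand is clear of it. I handed the job in at about 16 s of the 54 s allowed. The hand-in reports no verdict.

**What I did:** I hooked the shut fingertips behind the top of the lid and tipped it to about 0.95 rad, where the camera showed it falling with no force on the hand. I then moved over the lid, caught the ledge on the tops of the fingers at about 0.5 rad, and held it still there at about 3 N. From there I lowered it at roughly 0.2 rad/s, slower at the end, until the fingers carried no more load, then backed out and rose clear.

**Last checks:**
- **Lid and case:** just before I backed out, the lid's top corners lay within about 5 mm of where a shut lid on the unmoved case should be. The final picture shows it still shut, and the force on the hand reads zero within noise.
- **Bystanders:** the jar, bearing, toaster and multimeter show no change from the first picture. The knob, tape roll and screwdriver were partly hidden by the arm in the last top view. They look in place in the scene view, but I did not measure them.

**What went less well:**
- **High force while tipping:** the wrist reading reached about 38 N upward, and about 49 N with the sideways parts included. I think the gripper's body was resting on the lid's edge. If so, that may have passed the 40 N limit. I lifted off and made the tool steeper, and the reading went back to zero.
- **Sideways push near the end:** a push of about 5 N appeared close to closing. I backed the fingers out a few millimetres, and the case showed no measurable shift.

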